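# Free the seized transport latch and take out the tube

## Task

The tube in the transport holder is locked in by a steel swing arm that a spring under the tube has jammed tight. Grip the knob on the arm firmly, break it loose with a short firm anticlockwise twist, then turn it on freely until you feel it come up firmly against its stop, without wrenching it there. Then lift the tube out, stand it upright on the bare worktop beside the holder, and leave the arm swung open.

Things in the scene. Friction and masses are not known exactly. Their poses are not given: they have to be found in the camera images.
- holder: aluminium transport holder, fixed: base plate 100 mm (its x) by 200 mm (its y), top face 12 mm above the worktop. Origin on the worktop under the plate's middle, z up. The tube's socket stands at y = +47.5 mm, the upright post with knob and swing arm at y = -47.5 mm. Nothing on it is higher than 187 mm.
- socket (a point): middle of the mouth of the round white socket that holds the tube, 57 mm above the worktop; inner radius 16.5 mm, outer radius 27 mm. A spring plunger in its floor presses the tube up against the arm's foot with 24 N and lifts it 3 mm once the arm is off.
- post_top (a point): top of the post (radius 13 mm, bush at its foot radius 26 mm) on the knob's axis, 139 mm above the worktop. The flat steel swing arm (24 mm wide, 8 mm thick, underside 139 mm up) is one piece with the knob above it and points along the knob's bar.
- knob_grip (a point): middle of the grip bar of the black knob, on its axis, 175 mm above the worktop; the axes turn with the knob (z up, y along the bar towards the tip of the swing arm). Bar: 14 mm thick (x), 46 mm long (y), from 154 to 187 mm above the worktop. Below it a round hub, radius 30 mm, top 154 mm up. Grip it firmly (25 N or more).
- latch_tip (a point): middle of the round end (radius 16 mm) of the swing arm, 95 mm from the knob's axis, 143 mm above the worktop; under it a domed foot that rests on the middle of the tube's cap at the start, 135 mm up
- knob (a joint): angle of knob and arm (rad), 0 at the start with the arm over the tube; grows anticlockwise from above, the arm leaving to the holder's -x side. Jammed at first: resists with 0.3 to 0.7 N m for about 0.2 rad until the foot is off the cap, then free (under 0.1 N m) to a firm, unseen stop anywhere from 0.75 to 1.38 rad, different every time: feel for it. The arm stays where it is left.
- post (a joint): twist of the springy post under the knob (rad), 0 at rest, growing anticlockwise: shows the moment on the stop, 0.1 rad per 1 N m (the jammed foot hardly twists it). Firmly home means 0.02 or more (0.2 N m) kept for a quarter of a second; beyond 0.09 (0.9 N m) either way, at any time, it is overstrained. The stop itself gives nearly as much again.
- tube_center (a point): middle, half-way up, of the capped plastic tube (z along it): 115 mm tall, barrel radius 14.5 mm, cap radius 17.5 mm over the top 15 mm, about 45 g, flat foot. In the socket its foot is 20 mm up at the start (this point 77.5, cap top 135 mm); standing on the worktop this point is 57.5 mm up. Two similar tubes farther back are not part of the job.
Not all that is in view belongs to the job. What is shaped like the part that bears tube_center but green is not meant.

How it is judged (in metres and radians):
On the way, in this order (a step that is already met when the one before it is completed fails the run):
1. the knob has been broken loose (turned past 0.25 rad) (value of joint knob above 0.25 rad), for 0.1 s.
2. knob turned on and pressed against its stop (past 0.65 rad, post twisted at least 0.02 rad) for 0.25 s (value of joint knob above 0.65 rad and value of joint post above 0.02 rad), for 0.25 s.
3. the tube is lifted clear of its socket (height (world z) of tube_center above 0.125 m), for 0.1 s.
At the end, for the whole second after the job is handed in: the tube stands upright (within 0.1 rad) and at rest with its foot on the worktop (its middle 53 to 62 mm up), outside the holder, and the knob and arm are still swung open (past 0.65 rad) (value of joint knob above 0.65 rad and height (world z) of tube_center between 0.053 and 0.062 m and angle between tube_center's own z axis and vertical below 0.1 rad and linear speed of tube below 0.02 m/s); the robot touches nothing.
It fails at once if the post is overstrained: twisted more than 0.09 rad (0.9 N m) either way (value of joint post above 0.09 rad or value of joint post below -0.09 rad).
It also fails if it takes over 64 s, if anything falls off the work surface, if the arm or the gripper's body presses on something with over 40 N, if the wrist force passes 120 N, or if a joint passes its speed limit or range.

## Robot

A 6-joint arm with a two-finger parallel gripper is mounted at the origin on a cart in front of the work surface, level with it; the furniture and walls round the work are solid. World frame = base frame: x ahead of the robot, y to its left, z up, the work surface at z = 0. Lengths are in mm, angles in rad, forces in N, time in s.
With the tool pointing down it reaches from about 350 to 975 mm from the base axis. Payload 7.1 kg.
Tool frame: the origin (TCP) lies midway between the tips of the shut fingers; the grasp point (between the pads) lies pinch_z behind it (pinch_z is the distance from the TCP to the grasp point, in mm); z points along the fingers, y is the line along which they close (so a half turn about z gives the same grasp; the last joint's range is limited). The gripper opens to 88 mm and grips with 3 to 60 N. Pads are 20 mm wide; open, the fingers measure 115 mm over their backs; the gripper's body (75 mm by 178 mm) begins 61 mm behind the grasp point.
Start: joints at [-1.163, 0.423, 1.63, -0, 1.089, -0.019], TCP at [258.74, -568.91, 222.675] pointing down, gripper open.
Joint ranges: [-3, 3], [-0.9, 2.11], [0.09, 2.58], [-1.31, 4.45], [0.11, 2.69], [-2.54, 2.54]. Speed limits (rad/s): [2.39, 2.39, 3.01, 3.14, 3.14, 3.14].

## Interface

Orientations are given as a rotation vector (axis times angle).
In Python, from workcell import get_obs, get_image, close_job, pinch_z gives the robot as it stands.
- The arm moves only by the tool jog_arm, never from a script. Its argument "commands" is a list of rows, each a list of 3 entries, a list of its own where there are three numbers: the gripper command: -1 is shut, 1 is fully open, values between are in proportion, then the shift along the tool's x, y, z as a fraction of full scale, then the turn, a rotation vector about the tool's x, y, z as a fraction of full scale. In form: [[gripper, [tx, ty, tz], [rx, ry, rz]], ...]. A call has 1 to 10 rows; each row shifts and turns the commanded pose from where the row before left it, along the tool's axes as they then stand; what a row does not reach is not made up. Full scale, the value 1, is 0.1 m for a shift and 45 degrees for a turn. A row lasts 1/10 s, in which the tool goes at most 50 mm and 8.59 degrees, less where a joint would pass 70% of its speed; a pose out of reach is approached as far as the arm can. A call with a number of a shift or a turn outside -1 to 1 is refused whole. A call with a gripper value outside its range is refused whole. The fingers move at their own pace and stop on an object; the grip force is fixed at half the most. Time passes only in rows, so rows that do not move let the fingers close. It gives the time, the measured TCP pose, the force, the opening and the grip force at its end, in the units of the state.
- get_obs(): the state, without advancing time (a new reading comes with each control period).
- get_image(name): name is "scene" or "top" or "wrist"; returns a dict with "image" (400x640x3 uint8, blue, green, red), "z_map" (400x640 float32, mm along the optical axis (not along the pixel's ray), 0 where there is no reading), "intrinsics" (3x3 intrinsics, pixels), "eye" and "orientation" of the camera in the world; the wrist camera has in their place "mount" (4x4, takes a point from camera to tool coordinates, whose origin is the TCP and whose axes are the flange's). Camera axes: x right, y down, z forward; pixel columns grow to the right and rows downward; lengths in mm; the calibration is good to about 2 mm. A picture is of the moment at which its call begins: read the wrist's pose just before it.
- close_job(): hands the job in; it is judged then, once.
The state is a dict: "t": time; "qpos": joint angles; "qvel": joint speeds; "joint_torque": joint torques, N m; "ee_pos": TCP position; "orientation": TCP orientation; "ft_force": force on the tool from outside, world axes, zero at the start; "moment": the same for the moment, N m; "width": finger opening in mm; "grasp_force": force on a finger pad.
Only numpy, scipy, OpenCV 4.12 (cv2) and the standard library are available. Lean on these libraries where they do the work, as an engineer would, in place of code of your own. Each camera call takes 0.05 s, during which the arm holds its last target. There are 200 camera calls.

## Working session

There is one attempt and no reset: what is moved stays moved. The work goes in short steps, Python scripts to look and compute and a tool call to move; the robot and the scene stay as the last step left them, time stands still between calls to the robot, and variables do not carry over. Pictures are saved under pics/ and viewed, at most 10 in all, crops included, and the job is handed in when it is done.

Besides the shell and the picture viewer there is one more tool, called as name(argument=value, ...), one argument or row to a line, values as JSON. jog_arm: Moves the arm, as the interface text tells. Its arguments: {"type":"object","properties":{"commands":{"type":"array","items":{"type":"array"}}},"required":["commands"]}

```bash
mkdir -p pics; ls; cat > h.py <<'E'
import numpy as np, cv2
from scipy.spatial.transform import Rotation as R
from workcell import *
def world(d,obs=None):
    z=d["z_map"];K=d["intrinsics"];v,u=np.mgrid[:z.shape[0],:z.shape[1]]
    P=np.stack([(u-K[0,2])/K[0,0]*z,(v-K[1,2])/K[1,1]*z,z],-1)
    if "mount" in d:
        M=np.array(d["mount"]);P=P@M[:3,:3].T+M[:3,3]
        r=R.from_rotvec(obs["orientation"]).as_matrix();W=P@r.T+obs["ee_pos"]
    else:
        o=np.array(d["orientation"]);r=R.from_rotvec(o).as_matrix() if o.size==3 else o.reshape(3,3)
        W=P@r.T+np.array(d["eye"])
    W[z==0]=np.nan
    return W
E
python3 - <<'E'
from h import *
o=get_obs();print(o,pinch_z)
for n in("scene","top"):
    d=get_image(n);cv2.imwrite(f"pics/{n}0.png",d["image"]);W=world(d);np.savez(n+"0.npz",W=W,I=d["image"],eye=d["eye"])
    print(n,d["eye"],d["orientation"],W[200,320],np.nanpercentile(W[...,2],[5,25,50,75,95]))
E
```

```text
pics
{'t': 0.0, 'qpos': array([-1.16298163e+00,  4.23829049e-01,  1.63070073e+00, -2.14582358e-05,
        1.08857458e+00, -1.89776105e-02]), 'qvel': array([ 5.77752172e-04,  2.20866239e-03,  4.13219921e-05,  8.51232501e-06,
       -4.87199890e-04, -3.20406611e-03]), 'joint_torque': array([ 2.54042301e-03, -5.44624507e+01, -2.73666787e+01,  6.45077974e-02,
        2.27211986e-02, -1.29137024e-04]), 'ee_pos': array([ 258.53034934, -568.41076324,  221.90483458]), 'orientation': array([-3.06888355e+00, -6.65029165e-01,  4.87820069e-04]), 'ft_force': array([ 0.47181384, -0.367927  , -0.06868617]), 'moment': array([0.00241779, 0.0293861 , 0.01073303]), 'grasp_force': 0.0, 'width': 87.80388999330152} 18.700000000000003
scene [255.96909262 420.81221819 762.10696752] [-0.60653537  2.73162658 -1.05816891] [ 538.59486706 -209.31198488   12.5364071 ] [-903.54068166 -656.48614643    0.91270239   85.80910781  461.05221053]
top [357.26469692 -58.08734463 957.91898278] [-2.1518832   2.13918985 -0.24572596] [ 536.87749324 -109.01475954   12.54232379] [-9.03577590e+02 -8.95205929e+02  6.80052112e-01  3.27193532e+00
  8.47973657e+01]
```

View pics/top0.png

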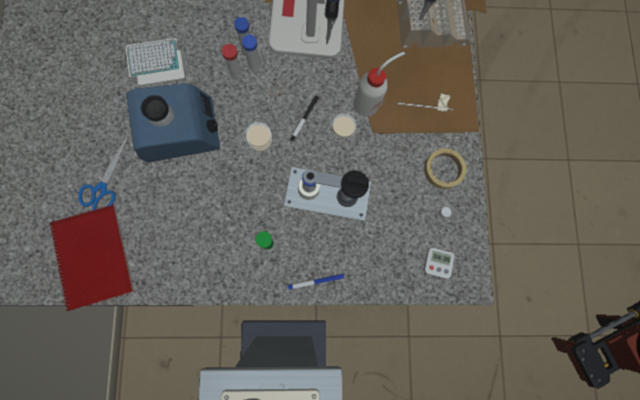

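View pics/scene0.png

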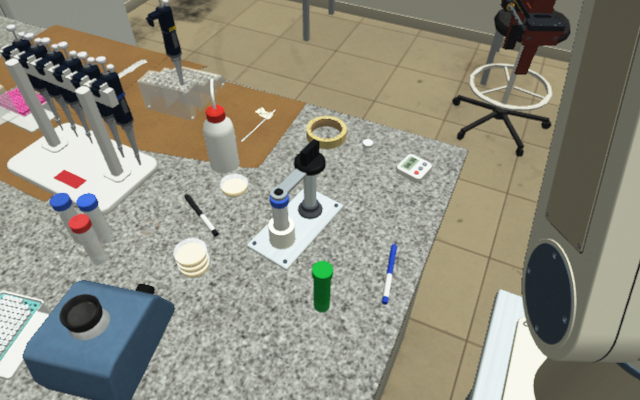

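The top view shows the holder at about (327,193): the tube with a blue cap sits in the white socket at (310,183) and the black knob is at (353,184). Candidates for the tube:
- the blue cap under the swing arm, scene (280,205)
- the green tube, scene (322,285), which is excluded
- the tubes at the back with blue and red caps, scene (62,205), (88,205) and (80,225)

The one in the holder under the arm fits. I'll measure next and confirm it in a crop.

```bash
python3 - <<'E'
from h import *
for n in("scene","top"):
    f=np.load(n+"0.npz");W=f["W"];I=f["I"].astype(int);z=W[...,2]
    roi=(abs(W[...,0]-540)<160)&(abs(W[...,1]+110)<170)
    def st(m,t):
        p=W[m&roi]
        if len(p): print(n,t,len(p),p.mean(0).round(1),p.min(0).round(),p.max(0).round())
    st((z>8)&(z<16),"plate")
    m=((z>8)&(z<16)&roi)
    c=cv2.minAreaRect(W[m][:,:2].astype(np.float32));print(c)
    st((z>54)&(z<60),"sockettop");st((z>132)&(z<137),"cap");st((z>144)&(z<150.5),"arm");st((z>151)&(z<157),"hub");st((z>183)&(z<191),"bar")
    for a,lo,hi in(("arm",144,150.5),("bar",183,191),("hub",151,157)):
        m=(z>lo)&(z<hi)&roi
        if m.sum()>5: print(a,cv2.minAreaRect(W[m][:,:2].astype(np.float32)))
    m=(z>100)&(z<130)&roi;st(m,"100-130")
I=np.load("scene0.npz")["I"];a=cv2.resize(I[130:330,200:380],None,fx=2.2,fy=2.2,interpolation=2)
I=np.load("top0.npz")["I"];b=cv2.resize(I[150:260,240:390],(400,440*2//3),interpolation=2)
b=cv2.copyMakeBorder(b,0,a.shape[0]-b.shape[0],0,0,0)
cv2.imwrite("pics/crop1.png",np.hstack([a,b]))
E
```

```text
scene plate 2514 [ 549.  -107.5   12.2] [ 419. -227.    8.] [700.  60.  16.]
((577.6583251953125, -75.56219482421875), (254.46681213378906, 284.5927734375), 16.33302879333496)
scene sockettop 288 [543.6 -72.9  56.9] [ 419. -176.   54.] [588.  30.  60.]
scene cap 71 [556.8 -72.1 135.3] [546. -93. 132.] [576. -63. 137.]
scene arm 500 [ 554.5 -113.1  147.2] [ 517. -180.  144.] [578. -65. 150.]
scene hub 330 [ 542.2 -160.5  153.6] [ 518. -201.  151.] [575. -75. 157.]
scene bar 138 [ 546.  -172.4  186.7] [ 537. -194.  183.] [ 557. -151.  190.]
arm ((547.697021484375, -122.91793823242188), (115.55162811279297, 58.98297882080078), 88.88094329833984)
bar ((546.7315673828125, -173.23577880859375), (44.86082077026367, 14.306706428527832), 78.79496002197266)
hub ((544.0169677734375, -138.58566284179688), (56.55179214477539, 124.6094970703125), 4.050687789916992)
scene 100-130 654 [478.6 -31.2 113.4] [ 416. -176.  100.] [577.  34. 130.]
top plate 1693 [ 542.3 -114.4   13.3] [ 391. -232.    8.] [700.  58.  16.]
((547.774169921875, -90.83500671386719), (307.16357421875, 286.0229797363281), 2.9337759017944336)
top sockettop 135 [559.4 -72.4  57.8] [ 420. -172.   54.] [699.  59.  60.]
top cap 17 [551.8 -75.7 134.9] [546. -92. 133.] [576. -64. 137.]
top arm 383 [ 556.1 -110.2  148.2] [ 518. -194.  144.] [578. -66. 150.]
top hub 411 [ 546.  -158.7  154.4] [ 517. -202.  151.] [575. -66. 157.]
top bar 156 [ 545.9 -173.1  188.1] [ 537. -196.  183.] [ 555. -151.  191.]
arm ((547.4497680664062, -129.84066772460938), (129.61056518554688, 54.914398193359375), 86.98268127441406)
bar ((546.4288330078125, -173.4402618408203), (45.250247955322266, 14.192298889160156), 80.88478088378906)
hub ((545.8342895507812, -133.91229248046875), (57.951942443847656, 135.3577423095703), 0.6531720757484436)
top 100-130 245 [441.    9.  116.3] [416. -91. 100.] [556.  33. 128.]
```

View pics/crop1.png

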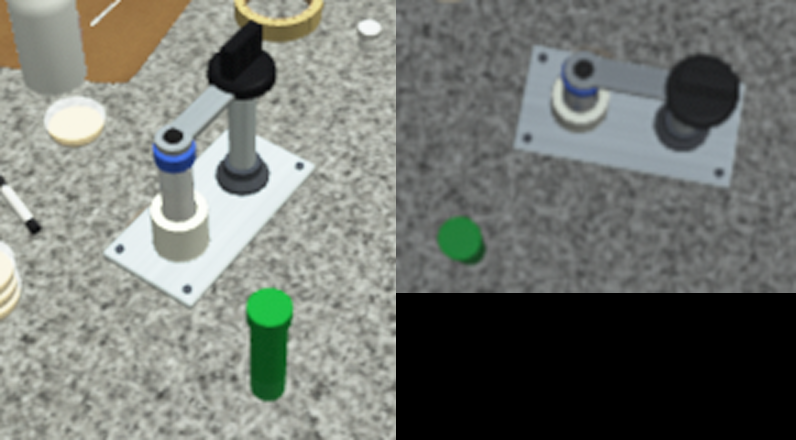

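The crop confirms it: the blue-capped grey tube in the white socket under the steel arm is the one, and the green tube is the decoy. The knob axis is at about (546.5,-173.3) with the bar heading about 80.5°. I'll go above the knob and look with the wrist camera.

jog_arm(
  commands=[
    [1,[0,0,-0.1],[0,0,-0.178]],
    [1,[0,0,-0.1],[0,0,-0.178]],
    [1,[0,0,-0.1],[0,0,-0.178]],
    [1,[0,0,-0.1],[0,0,-0.178]],
    [1,[0,0,-0.1],[0,0,-0.178]],
    [1,[0,0,-0.1],[0,0,-0.178]],
    [1,[0,0,-0.1],[0,0,-0.178]],
  ],
)

```text
t: 0.8
ee_pos: [258.6, -568.6, 292.6]
orientation: [-2.391, -2.037, -0.0]
ft_force: [0.1, 0.5, -0.4]
width: 88.0
grasp_force: 0.0
```

jog_arm(
  commands=[
    [1,[0.43,0.22,0],[0,0,0]],
    [1,[0.43,0.22,0],[0,0,0]],
    [1,[0.43,0.22,0],[0,0,0]],
    [1,[0.43,0.22,0],[0,0,0]],
    [1,[0.43,0.22,0],[0,0,0]],
    [1,[0.43,0.22,0],[0,0,0]],
    [1,[0.43,0.22,0],[0,0,0]],
    [1,[0.43,0.22,0],[0,0,0]],
    [1,[0.43,0.22,0],[0,0,0]],
    [1,[0,0,0],[0,0,0]],
  ],
)

```text
t: 1.8
ee_pos: [520.2, -215.6, 292.4]
orientation: [-2.392, -2.036, -0.002]
ft_force: [-0.3, -0.2, -0.3]
width: 88.0
grasp_force: 0.0
```

```bash
cat > look.py <<'E'
from h import *
import sys
o=get_obs();d=get_image("wrist");W=world(d,o);n=sys.argv[1]
cv2.imwrite(f"pics/{n}.png",d["image"]);np.savez(n+".npz",W=W)
z=W[...,2]
print(o["ee_pos"].round(1),"yheading",np.degrees(np.arctan2(*R.from_rotvec(o["orientation"]).as_matrix()[1::-1,1])).round(2),np.array(d["mount"]).round(2).tolist())
roi=(abs(W[...,0]-540)<120)&(abs(W[...,1]+110)<150)
for t,lo,hi in(("bar",182,192),("hub",150,157.5),("arm",144,150),("cap",131,138),("socket",53,60)):
    m=(z>lo)&(z<hi)&roi
    if m.sum()>20: print(t,m.sum(),np.nanmedian(z[m]).round(1),cv2.minAreaRect(W[m][:,:2].astype(np.float32)),W[m].mean(0).round(1))
E
python3 look.py w1
```

```text
[ 520.2 -215.6  292.4] yheading -9.17 [[0.0, -0.97, -0.25, 67.47], [1.0, 0.0, 0.0, -0.83], [-0.0, -0.25, 0.97, -162.9], [0.0, 0.0, 0.0, 1.0]]
bar 867 187.7 ((546.5841064453125, -175.31167602539062), (45.506614685058594, 14.467402458190918), 79.90338897705078) [ 546.3 -174.6  187.5]
hub 2248 154.4 ((544.0646362304688, -139.1999053955078), (59.03501892089844, 130.23165893554688), 3.644430160522461) [ 547.4 -163.6  154.1]
arm 2250 147.9 ((558.1893310546875, -136.97943115234375), (138.2389678955078, 56.66511917114258), 71.58316040039062) [ 558.1 -108.   147.9]
cap 94 136.8 ((561.8502197265625, -84.05110168457031), (25.48290252685547, 34.357295989990234), 65.24504852294922) [556.3 -83.6 136.4]
socket 331 57.6 ((500.1519775390625, -52.05999755859375), (39.220130920410156, 188.71255493164062), 59.95881652832031) [535.  -73.   57.4]
```

View pics/w1.png

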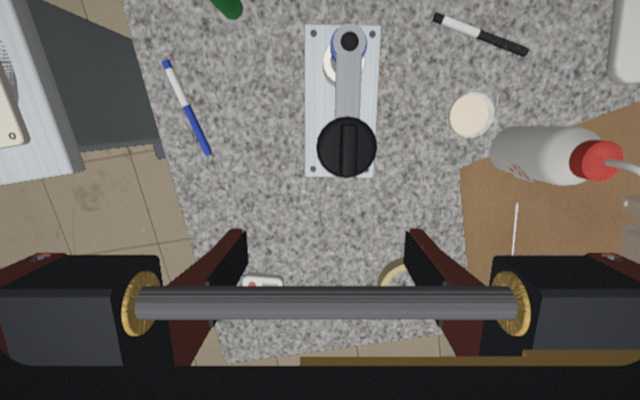

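The wrist view shows the bar at (348,148) in line with the arm tip at (349,40). The bar's middle is at (546.5,-174.3), heading about 80°. Next I move over it and go down.

jog_arm(
  commands=[
    [1,[0.227,0.093,0],[0,0,0.018]],
    [1,[0.227,0.094,0],[0,0,0]],
    [1,[0,0,0.3],[0,0,0]],
    [1,[0,0,0.3],[0,0,0]],
    [1,[0,0,0.25],[0,0,0]],
    [1,[0,0,0],[0,0,0]],
  ],
)

```text
t: 2.45
ee_pos: [540.9, -178.6, 204.2]
orientation: [-2.408, -2.008, 0.006]
ft_force: [-0.6, -0.1, -0.6]
width: 88.0
grasp_force: 0.0
```

```bash
python3 look.py w2
```

```text
[ 540.9 -178.6  204.2] yheading -10.36 [[0.0, -0.97, -0.25, 67.45], [1.0, 0.0, 0.0, -0.84], [-0.0, -0.25, 0.97, -162.9], [0.0, 0.0, 0.0, 1.0]]
bar 1585 187.6 ((546.4761962890625, -174.5251922607422), (45.263206481933594, 14.422300338745117), 80.51433563232422) [ 546.7 -173.2  187.4]
hub 3931 154.4 ((544.1971435546875, -137.87640380859375), (59.174713134765625, 131.99192810058594), 3.44498348236084) [ 548.5 -161.9  154.1]
arm 4068 147.9 ((558.2033081054688, -126.94139099121094), (118.76717376708984, 50.437416076660156), 71.1788101196289) [ 558.2 -107.8  147.9]
cap 155 136.8 ((563.423095703125, -79.04764556884766), (27.439571380615234, 34.297996520996094), 81.11373138427734) [562.  -81.3 136.8]
socket 391 57.6 ((503.2113037109375, -46.65226745605469), (37.45654296875, 188.17770385742188), 55.391841888427734) [519.2 -57.5  57.3]
```

jog_arm(
  commands=[
    [1,[0.052,0.047,0],[0,0,-0.012]],
    [1,[0,0,0.15],[0,0,0]],
    [1,[0,0,0.15],[0,0,0]],
    [1,[0,0,0.14],[0,0,0]],
    [1,[0,0,0],[0,0,0]],
    [1,[0,0,0],[0,0,0]],
  ],
)

```text
t: 3.1
ee_pos: [550.0, -174.2, 164.3]
orientation: [2.402, 2.024, 0.001]
ft_force: [0.3, 0.3, -0.2]
width: 87.7
grasp_force: 0.0
```

```bash
cat > s.py <<'E'
from h import *
o=get_obs();r=R.from_rotvec(o["orientation"]).as_matrix()
print(o["t"],o["ee_pos"].round(1),"yh",np.degrees(np.arctan2(r[1,1],r[0,1])).round(2),"tilt",np.degrees(np.arccos(-r[2,2])).round(2),"F",o["ft_force"].round(2),"M",o["moment"].round(3),"w",round(o["width"],1),"g",round(o["grasp_force"],1),"q6",o["qpos"][5].round(3),"tq6",round(o["joint_torque"][5],3))
E
python3 s.py
```

```text
3.1 [ 550.  -174.2  164.3] yh -9.74 tilt 0.04 F [ 0.28  0.32 -0.22] M [-0.043 -0.032 -0.031] w 87.7 g 0.0 q6 -0.157 tq6 -0.002
```

jog_arm(
  commands=[
    [1,[-0.006,-0.035,0.04],[0,0,0]],
    [1,[0,0,0],[0,0,0]],
    [1,[0,0,0],[0,0,0]],
  ],
)

```text
t: 3.4
ee_pos: [546.0, -174.0, 160.0]
orientation: [2.402, 2.024, 0.0]
ft_force: [-0.1, 0.0, -1.0]
width: 87.8
grasp_force: 0.0
```

```bash
python3 s.py
```

```text
3.4 [ 546. -174.  160.] yh -9.75 tilt 0.03 F [-0.11  0.02 -0.99] M [-0.037 -0.035 -0.032] w 87.8 g 0.0 q6 -0.159 tq6 -0.004
```

Now to shut the gripper on the bar.

jog_arm(
  commands=[
    [-1,[0,0,0],[0,0,0]],
    [-1,[0,0,0],[0,0,0]],
    [-1,[0,0,0],[0,0,0]],
    [-1,[0,0,0],[0,0,0]],
    [-1,[0,0,0],[0,0,0]],
    [-1,[0,0,0],[0,0,0]],
    [-1,[0,0,0],[0,0,0]],
    [-1,[0,0,0],[0,0,0]],
    [-1,[0,0,0],[0,0,0]],
    [-1,[0,0,0],[0,0,0]],
  ],
)

```text
t: 4.4
ee_pos: [547.3, -174.2, 159.8]
orientation: [2.401, 2.023, 0.003]
ft_force: [4.6, -0.6, -1.2]
width: 13.6
grasp_force: 30.0
```

```bash
python3 s.py
```

```text
4.4 [ 547.3 -174.2  159.8] yh -9.76 tilt 0.18 F [ 4.57 -0.61 -1.21] M [-0.062 -0.532 -0.072] w 13.6 g 30.0 q6 -0.159 tq6 -0.058
```

Gripped at 30 N. I take out the side load, then do the break-loose twist of about 20°.

jog_arm(
  commands=[
    [-1,[0.003,0.015,0],[0,0,0]],
    [-1,[0,0,0],[0,0,-0.15]],
    [-1,[0,0,0],[0,0,-0.15]],
    [-1,[0,0,0],[0,0,-0.15]],
    [-1,[0,0,0],[0,0,0]],
    [-1,[0,0,0],[0,0,0]],
  ],
)

```text
t: 5.0
ee_pos: [547.1, -173.9, 159.6]
orientation: [-2.012, -2.412, 0.001]
ft_force: [-2.2, 1.5, 1.3]
width: 14.0
grasp_force: 30.0
```

```bash
python3 s.py
```

```text
5.0 [ 547.1 -173.9  159.6] yh 10.34 tilt 0.06 F [-2.18  1.46  1.33] M [-0.199  0.21   0.024] w 14.0 g 30.0 q6 -0.509 tq6 -0.106
```

It broke loose and the moment is now near zero. I turn on to about 0.63 rad, short of the earliest possible stop.

jog_arm(
  commands=[
    [-1,[0,0,0],[0,0,-0.09]],
    [-1,[0,0,0],[0,0,-0.09]],
    [-1,[0,0,0],[0,0,-0.09]],
    [-1,[0,0,0],[0,0,-0.09]],
    [-1,[0,0,0],[0,0,0]],
    [-1,[0,0,0],[0,0,0]],
  ],
)

```text
t: 5.6
ee_pos: [546.7, -173.9, 159.6]
orientation: [-1.652, -2.67, 0.001]
ft_force: [-6.7, 0.6, 3.0]
width: 13.7
grasp_force: 30.0
```

```bash
python3 s.py; python3 look.py w3
```

```text
5.6 [ 546.7 -173.9  159.6] yh 26.51 tilt 0.09 F [-6.7   0.61  3.02] M [-0.308  0.568 -0.01 ] w 13.7 g 30.0 q6 -0.791 tq6 0.011
[ 546.7 -173.9  159.6] yheading 26.51 [[0.0, -0.97, -0.25, 67.95], [1.0, 0.0, 0.0, -0.64], [-0.0, -0.25, 0.97, -162.9], [0.0, 0.0, 0.0, 1.0]]
bar 2197 187.6 ((543.7413940429688, -168.78334045410156), (29.984373092651367, 30.861753463745117), 72.60098266601562) [ 542.5 -166.7  187.3]
hub 3504 154.0 ((525.181640625, -132.29733276367188), (59.18867874145508, 109.41388702392578), 26.214075088500977) [ 533.4 -148.5  153.7]
arm 6294 147.9 ((518.5103149414062, -121.54388427734375), (55.36294174194336, 99.20570373535156), 27.585081100463867) [ 515.9 -113.7  147.9]
cap 285 137.5 ((558.18505859375, -81.52685546875), (28.624629974365234, 34.96741485595703), 9.3284273147583) [552.1 -83.6 136.5]
socket 1108 57.8 ((557.0377197265625, -86.4408187866211), (34.91166305541992, 50.35303497314453), 38.718692779541016) [553.9 -87.9  57.7]
```

jog_arm(
  commands=[
    [-1,[0.007,-0.013,0],[0,0,-0.06]],
    [-1,[0,0,0],[0,0,-0.06]],
    [-1,[0,0,0],[0,0,0]],
    [-1,[0,0,0],[0,0,0]],
  ],
)

```text
t: 6.05
ee_pos: [546.6, -174.0, 159.7]
orientation: [1.524, 2.746, 0.001]
ft_force: [1.5, -0.3, -1.9]
width: 13.8
grasp_force: 30.0
```

```bash
python3 s.py
```

```text
6.05 [ 546.6 -174.   159.7] yh 31.94 tilt 0.06 F [ 1.5  -0.29 -1.88] M [-0.231 -0.434  0.006] w 13.8 g 30.0 q6 -0.887 tq6 -0.028
```

jog_arm(
  commands=[
    [-1,[0,0,0],[0,0,-0.045]],
    [-1,[0,0,0],[0,0,-0.045]],
    [-1,[0,0,0],[0,0,0]],
    [-1,[0,0,0],[0,0,0]],
  ],
)

```text
t: 6.45
ee_pos: [546.5, -174.0, 159.7]
orientation: [1.425, 2.799, 0.0]
ft_force: [1.9, -0.8, -3.3]
width: 13.8
grasp_force: 30.0
```

```bash
python3 s.py
```

```text
6.45 [ 546.5 -174.   159.7] yh 36.03 tilt 0.05 F [ 1.85 -0.81 -3.28] M [-0.257 -0.645  0.056] w 13.8 g 30.0 q6 -0.958 tq6 -0.03
```

jog_arm(
  commands=[
    [-1,[0,0,0],[0,0,-0.045]],
    [-1,[0,0,0],[0,0,-0.045]],
    [-1,[0,0,0],[0,0,0]],
    [-1,[0,0,0],[0,0,0]],
  ],
)

```text
t: 6.85
ee_pos: [546.4, -174.1, 159.7]
orientation: [1.325, 2.848, 0.0]
ft_force: [2.9, -0.9, -5.1]
width: 13.6
grasp_force: 30.0
```

```bash
python3 s.py
```

```text
6.85 [ 546.4 -174.1  159.7] yh 40.1 tilt 0.05 F [ 2.92 -0.88 -5.11] M [-0.342 -0.844  0.09 ] w 13.6 g 30.0 q6 -1.029 tq6 -0.032
```

jog_arm(
  commands=[
    [-1,[0,0,0],[0,0,-0.045]],
    [-1,[0,0,0],[0,0,-0.045]],
    [-1,[0,0,0],[0,0,0]],
    [-1,[0,0,0],[0,0,0]],
  ],
)

```text
t: 7.25
ee_pos: [546.3, -174.1, 159.7]
orientation: [1.223, 2.893, -0.0]
ft_force: [3.7, -1.7, -5.3]
width: 13.7
grasp_force: 30.0
```

```bash
python3 s.py
```

```text
7.25 [ 546.3 -174.1  159.7] yh 44.16 tilt 0.04 F [ 3.67 -1.71 -5.32] M [-0.507 -0.955  0.003] w 13.7 g 30.0 q6 -1.1 tq6 -0.033
```

jog_arm(
  commands=[
    [-1,[0,0,0],[0,0,-0.045]],
    [-1,[0,0,0],[0,0,-0.045]],
    [-1,[0,0,0],[0,0,0]],
    [-1,[0,0,0],[0,0,0]],
  ],
)

```text
t: 7.65
ee_pos: [546.3, -174.1, 159.7]
orientation: [1.12, 2.934, -0.0]
ft_force: [4.7, -2.0, -5.5]
width: 13.8
grasp_force: 30.0
```

```bash
python3 s.py
```

```text
7.65 [ 546.3 -174.1  159.7] yh 48.21 tilt 0.04 F [ 4.67 -1.98 -5.47] M [-0.645 -1.002  0.039] w 13.8 g 30.0 q6 -1.171 tq6 -0.034
```

jog_arm(
  commands=[
    [-1,[-0.01,0.003,-0.01],[0,0,-0.045]],
    [-1,[0,0,0],[0,0,-0.045]],
    [-1,[0,0,0],[0,0,0]],
    [-1,[0,0,0],[0,0,0]],
  ],
)

```text
t: 8.05
ee_pos: [546.2, -174.2, 159.7]
orientation: [-1.015, -2.971, 0.0]
ft_force: [3.7, -3.2, -13.7]
width: 14.1
grasp_force: 30.0
```

```bash
python3 s.py
```

```text
8.05 [ 546.2 -174.2  159.7] yh 52.26 tilt 0.1 F [  3.66  -3.17 -13.69] M [-0.609 -1.082  0.036] w 14.1 g 30.0 q6 -1.241 tq6 -0.036
```

jog_arm(
  commands=[
    [-1,[0,0,0.016],[0,0,-0.045]],
    [-1,[0,0,0],[0,0,-0.045]],
    [-1,[0,0,0],[0,0,0]],
    [-1,[0,0,0],[0,0,0]],
  ],
)

```text
t: 8.45
ee_pos: [546.3, -174.3, 159.6]
orientation: [-0.91, -3.006, 0.0]
ft_force: [-4.0, -1.7, 3.1]
width: 13.7
grasp_force: 30.0
```

```bash
python3 s.py
```

```text
8.45 [ 546.3 -174.3  159.6] yh 56.32 tilt 0.08 F [-4.02 -1.65  3.07] M [-0.346  0.317  0.019] w 13.7 g 30.0 q6 -1.312 tq6 -0.039
```

jog_arm(
  commands=[
    [-1,[0,0,0],[0,0,-0.045]],
    [-1,[0,0,0],[0,0,-0.045]],
    [-1,[0,0,0],[0,0,0]],
    [-1,[0,0,0],[0,0,0]],
  ],
)

```text
t: 8.85
ee_pos: [546.3, -174.3, 159.6]
orientation: [-0.803, -3.036, 0.0]
ft_force: [-5.0, -1.2, 5.8]
width: 13.6
grasp_force: 30.0
```

```bash
python3 s.py
```

```text
8.85 [ 546.3 -174.3  159.6] yh 60.36 tilt 0.08 F [-4.97 -1.17  5.81] M [-0.366  0.544  0.014] w 13.6 g 30.0 q6 -1.383 tq6 -0.032
```

jog_arm(
  commands=[
    [-1,[0,0,0],[0,0,-0.045]],
    [-1,[0,0,0],[0,0,-0.045]],
    [-1,[0,0,0],[0,0,0]],
    [-1,[0,0,0],[0,0,0]],
  ],
)

```text
t: 9.25
ee_pos: [546.2, -174.4, 159.6]
orientation: [-0.695, -3.062, 0.0]
ft_force: [-6.0, -2.0, 4.6]
width: 13.8
grasp_force: 30.0
```

```bash
python3 s.py
```

```text
9.25 [ 546.2 -174.4  159.6] yh 64.41 tilt 0.08 F [-6.03 -2.01  4.6 ] M [-0.429  0.505  0.002] w 13.8 g 30.0 q6 -1.453 tq6 -0.033
```

jog_arm(
  commands=[
    [-1,[0,0,0],[0,0,-0.045]],
    [-1,[0,0,0],[0,0,-0.045]],
    [-1,[0,0,0],[0,0,0]],
    [-1,[0,0,0],[0,0,0]],
  ],
)

```text
t: 9.65
ee_pos: [546.2, -174.5, 159.6]
orientation: [-0.587, -3.085, 0.001]
ft_force: [-4.9, -1.5, 5.0]
width: 13.9
grasp_force: 30.0
```

```bash
python3 s.py; python3 look.py w4
```

```text
9.65 [ 546.2 -174.5  159.6] yh 68.46 tilt 0.08 F [-4.85 -1.48  5.04] M [-0.485  0.559 -0.006] w 13.9 g 30.0 q6 -1.524 tq6 -0.04
[ 546.2 -174.5  159.6] yheading 68.46 [[0.0, -0.97, -0.25, 68.23], [1.0, 0.0, 0.0, -0.11], [0.0, -0.25, 0.97, -162.9], [0.0, 0.0, 0.0, 1.0]]
bar 2212 187.6 ((540.414306640625, -172.37242126464844), (30.53663444519043, 30.83527946472168), 23.130945205688477) [ 538.1 -171.4  187.4]
hub 3495 154.0 ((502.1827697753906, -157.17752075195312), (58.4891471862793, 109.15573120117188), 68.42769622802734) [ 519.3 -164.1  153.7]
arm 6287 147.9 ((500.3254699707031, -151.15573120117188), (53.396156311035156, 113.4757308959961), 59.6234245300293) [ 482.8 -149.7  147.9]
cap 367 136.1 ((558.6644287109375, -81.90214538574219), (29.460060119628906, 35.262508392333984), 18.467533111572266) [551.9 -86.6 135.5]
socket 1205 57.7 ((519.7711181640625, -39.75910186767578), (42.62548065185547, 170.422607421875), 42.27117919921875) [556.  -87.   57.5]
```

jog_arm(
  commands=[
    [-1,[0,0,0],[0,0,-0.03]],
    [-1,[0,0,0],[0,0,-0.03]],
    [-1,[0,0,0],[0,0,0]],
    [-1,[0,0,0],[0,0,0]],
  ],
)

```text
t: 10.1
ee_pos: [546.2, -174.5, 159.6]
orientation: [-0.515, -3.098, 0.0]
ft_force: [-5.8, -2.1, 4.4]
width: 13.9
grasp_force: 30.0
```

```bash
python3 s.py
```

```text
10.1 [ 546.2 -174.5  159.6] yh 71.14 tilt 0.08 F [-5.84 -2.1   4.39] M [-0.435  0.568 -0.175] w 13.9 g 30.0 q6 -1.571 tq6 -0.205
```

That is the stop: the moment rises to -0.175 N m. I press a little more, to about 0.45 N m, and hold.

jog_arm(
  commands=[
    [-1,[0,0,0],[0,0,-0.025]],
    [-1,[0,0,0],[0,0,-0.025]],
    [-1,[0,0,0],[0,0,-0.015]],
    [-1,[0,0,0],[0,0,0]],
    [-1,[0,0,0],[0,0,0]],
  ],
)

```text
t: 10.6
ee_pos: [546.2, -174.5, 159.6]
orientation: [-0.436, -3.11, 0.0]
ft_force: [-5.7, -2.6, 5.8]
width: 13.8
grasp_force: 30.1
```

```bash
python3 s.py
```

```text
10.6 [ 546.2 -174.5  159.6] yh 74.03 tilt 0.08 F [-5.66 -2.63  5.79] M [-0.462  0.627 -0.45 ] w 13.8 g 30.1 q6 -1.622 tq6 -0.437
```

jog_arm(
  commands=[
    [-1,[0,0,0],[0,0,0]],
    [-1,[0,0,0],[0,0,0]],
    [-1,[0,0,0],[0,0,0]],
    [-1,[0,0,0],[0,0,0]],
    [-1,[0,0,0],[0,0,0]],
  ],
)

```text
t: 11.1
ee_pos: [546.2, -174.5, 159.6]
orientation: [-0.436, -3.11, 0.0]
ft_force: [-6.0, -2.6, 5.3]
width: 13.7
grasp_force: 30.1
```

```bash
python3 s.py
```

```text
11.1 [ 546.2 -174.5  159.6] yh 74.03 tilt 0.09 F [-6.   -2.59  5.26] M [-0.447  0.586 -0.458] w 13.7 g 30.1 q6 -1.622 tq6 -0.43
```

jog_arm(
  commands=[
    [-1,[0,0,0],[0,0,0.04]],
    [-1,[0,0,0],[0,0,0.06]],
    [-1,[0,0,0],[0,0,0.03]],
    [-1,[0,0,0],[0,0,0]],
    [1,[0,0,0],[0,0,0]],
    [1,[0,0,0],[0,0,0]],
    [1,[0,0,0],[0,0,0]],
    [1,[0,0,0],[0,0,0]],
    [1,[0,0,0],[0,0,0]],
    [1,[0,0,0],[0,0,0]],
  ],
)

```text
t: 12.1
ee_pos: [547.0, -174.3, 159.0]
orientation: [0.591, 3.086, 0.0]
ft_force: [0.1, 0.4, -0.2]
width: 58.2
grasp_force: 0.0
```

```bash
python3 s.py
```

```text
12.1 [ 547.  -174.3  159. ] yh 68.33 tilt 0.0 F [ 0.14  0.42 -0.21] M [-0.003 -0.175 -0.009] w 58.2 g 0.0 q6 -1.522 tq6 0.002
```

The stop was pressed at 0.45 N m and then unloaded, and the knob is free. I go up, turn back, and check the tube position and a free spot.

jog_arm(
  commands=[
    [1,[0,0,-0.3],[0,0,0]],
    [1,[0,0,-0.4],[0,0,0]],
    [1,[0,0,-0.4],[0,0,0]],
    [1,[0,0,0],[0,0,0.174]],
    [1,[0,0,0],[0,0,0.174]],
    [1,[0,0,0],[0,0,0.174]],
    [1,[0,0,0],[0,0,0.174]],
    [1,[0,0,0],[0,0,0.174]],
    [1,[0,0,0],[0,0,0.174]],
    [1,[0,0,0],[0,0,0.174]],
  ],
)

```text
t: 13.1
ee_pos: [546.9, -174.3, 269.0]
orientation: [-1.952, -2.462, 0.0]
ft_force: [0.2, -0.1, -0.2]
width: 87.3
grasp_force: 0.0
```

jog_arm(
  commands=[
    [1,[0,0,0],[0,0,0.174]],
    [1,[0,0,0],[0,0,0.174]],
    [1,[0,0,0],[0,0,0.174]],
    [1,[0,0,0],[0,0,0]],
  ],
)

```text
t: 13.5
ee_pos: [546.9, -174.3, 269.0]
orientation: [-2.407, -2.018, 0.0]
ft_force: [-0.2, -0.2, -0.1]
width: 87.7
grasp_force: 0.0
```

```bash
python3 s.py; python3 look.py w5; python3 - <<'E'
from h import *
W=np.load("w5.npz")["W"];z=W[...,2]
def circ(m,r):
    p=W[m][:,:2]; from scipy.optimize import least_squares
    c,rr=cv2.minEnclosingCircle(p.astype(np.float32)); print(len(p),c,rr,p.mean(0),np.nanmedian(z[m]))
near=np.hypot(W[...,0]-563,W[...,1]+80.6)<35
circ(near&(z>135)&(z<142),17.5);circ(near&(z>54)&(z<61),27)
T=np.load("top0.npz")["W"].reshape(-1,3)
for c in((581,20),(585,40),(640,-130),(650,-140),(470,-30)):
    d=T[:,:2]-c;u=np.array([.985,-.172]);v=np.array([.172,.985]);a,b=abs(d@u),abs(d@v)
    q=(T[:,2]>4)
    for A,B in((30,30),(75,40),(105,45)):
        m=(a<A)&(b<B);print(c,A,B,m.sum(),(m&q).sum(),T[m][:,2].max().round(1) if m.any() else None,end=" | ")
    print()
E
```

```text
13.5 [ 546.9 -174.3  269. ] yh -10.04 tilt 0.01 F [-0.21 -0.17 -0.14] M [-0.014 -0.065  0.039] w 87.7 g 0.0 q6 -0.154 tq6 1.449
[ 546.9 -174.3  269. ] yheading -10.04 [[0.0, -0.97, -0.25, 67.46], [1.0, 0.0, 0.0, -0.83], [-0.0, -0.25, 0.97, -162.9], [0.0, 0.0, 0.0, 1.0]]
bar 930 187.6 ((546.5916748046875, -174.819091796875), (14.136276245117188, 45.87126922607422), 68.40506744384766) [ 546.6 -174.   187.3]
hub 2028 154.3 ((518.0834350585938, -154.62025451660156), (58.73765563964844, 128.66348266601562), 54.523651123046875) [ 539.2 -166.6  154. ]
arm 2117 147.8 ((509.94134521484375, -155.2688751220703), (37.08936309814453, 137.53004455566406), 77.1475830078125) [ 485.7 -149.5  147.8]
cap 79 137.6 ((561.1340942382812, -82.13076782226562), (32.73888397216797, 34.42556381225586), 84.5577163696289) [555.4 -83.6 137.3]
socket 513 57.7 ((504.67340087890625, -45.916114807128906), (47.52194595336914, 186.89697265625), 57.13883972167969) [546.2 -80.   57.5]
1257 (561.3185424804688, -81.14364624023438) 17.518911361694336 [561.30913806 -81.12519195] 139.2682294474793
442 (562.8394775390625, -82.10356903076172) 25.123456954956055 [563.99218927 -94.40079167] 57.77389644565399
(581, 20) 30 30 584 55 7.2 | (581, 20) 75 40 1974 204 53.7 | (581, 20) 105 45 3206 546 54.7 | 
(585, 40) 30 30 584 56 7.2 | (585, 40) 75 40 1991 229 53.7 | (585, 40) 105 45 3243 653 55.0 | 
(640, -130) 30 30 557 53 8.0 | (640, -130) 75 40 1486 339 157.0 | (640, -130) 105 45 3060 1600 190.4 | 
(650, -140) 30 30 551 53 8.0 | (650, -140) 75 40 1506 307 156.9 | (650, -140) 105 45 2851 1383 190.4 | 
(470, -30) 30 30 618 63 6.5 | (470, -30) 75 40 2169 589 120.7 | (470, -30) 105 45 3565 1250 156.0 |
```

View pics/w5.png

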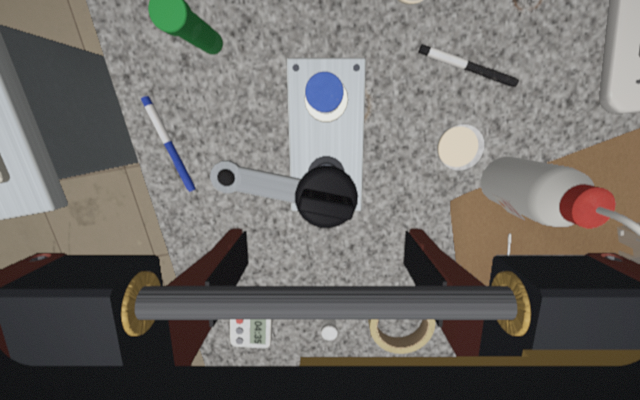

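The arm is swung open with its tip at (226,177), the blue cap is free at (324,92), and the bare worktop beyond the plate end (above row 58) is clear. The tube is at (561.3,-81.1). Next I move over it and go down.

jog_arm(
  commands=[
    [1,[0.24,-0.005,0],[0,0,0]],
    [1,[0.24,-0.005,0],[0,0,0]],
    [1,[0.24,-0.005,0],[0,0,0]],
    [1,[0.223,-0.005,0],[0,0,0]],
    [1,[0,0,0.2],[0,0,0]],
    [1,[0,0,0.25],[0,0,0]],
    [1,[0,0,0.25],[0,0,0]],
    [1,[0,0,0.2],[0,0,0]],
    [1,[0,0,0],[0,0,0]],
    [1,[0,0,0],[0,0,0]],
  ],
)

```text
t: 14.55
ee_pos: [561.4, -81.2, 179.3]
orientation: [-2.404, -2.022, 0.0]
ft_force: [1.1, -0.9, 0.5]
width: 88.1
grasp_force: 0.0
```

```bash
python3 s.py; python3 - <<'E'
from h import *
o=get_obs();d=get_image("wrist");W=world(d,o);z=W[...,2]
m=(np.hypot(W[...,0]-562,W[...,1]+81)<30)&(z>135)&(z<143)
print(m.sum(),W[m].mean(0) if m.any() else "",cv2.minEnclosingCircle(W[m][:,:2].astype(np.float32)) if m.any() else "")
E
```

```text
14.55 [561.4 -81.2 179.3] yh -9.86 tilt 0.03 F [ 1.13 -0.91  0.51] M [-0.016 -0.091 -0.033] w 88.1 g 0.0 q6 0.008 tq6 -0.033
1946 [561.50227972 -80.17649633 139.1892894 ] ((561.4892578125, -81.11905670166016), 17.75519561767578)
```

Aligned. Now down 69 mm and shut.

jog_arm(
  commands=[
    [1,[0,0,0.2],[0,0,0]],
    [1,[0,0,0.2],[0,0,0]],
    [1,[0,0,0.2],[0,0,0]],
    [1,[0,0,0.09],[0,0,0]],
    [1,[0,0,0],[0,0,0]],
    [1,[0,0,0],[0,0,0]],
  ],
)

```text
t: 15.2
ee_pos: [562.2, -81.3, 111.2]
orientation: [2.405, 2.02, 0.002]
ft_force: [0.2, 0.2, -0.4]
width: 87.4
grasp_force: 0.0
```

jog_arm(
  commands=[
    [-1,[0,0,0],[0,0,0]],
    [-1,[0,0,0],[0,0,0]],
    [-1,[0,0,0],[0,0,0]],
    [-1,[0,0,0],[0,0,0]],
    [-1,[0,0,0],[0,0,0]],
    [-1,[0,0,0],[0,0,0]],
    [-1,[0,0,0],[0,0,0]],
    [-1,[0,0,0],[0,0,0]],
  ],
)

```text
t: 16.0
ee_pos: [561.3, -81.2, 110.0]
orientation: [-2.406, -2.02, 0.0]
ft_force: [0.4, 0.7, 0.6]
width: 34.3
grasp_force: 30.0
```

```bash
python3 s.py
```

```text
16.0 [561.3 -81.2 110. ] yh -9.97 tilt 0.0 F [0.4  0.71 0.56] M [-0.019 -0.13   0.115] w 34.3 g 30.0 q6 0.009 tq6 -0.0
```

Gripped at 34.3 mm, which matches the cap. I lift 90 mm and carry it beyond the plate end.

jog_arm(
  commands=[
    [-1,[0,0,-0.15],[0,0,0]],
    [-1,[0,0,-0.2],[0,0,0]],
    [-1,[0,0,-0.2],[0,0,0]],
    [-1,[0,0,-0.2],[0,0,0]],
    [-1,[0,0,-0.15],[0,0,0]],
    [-1,[0,0,0],[0,0,0]],
    [-1,[0,0,0],[0,0,0]],
    [-1,[0,0,0],[0,0,0]],
  ],
)

```text
t: 16.8
ee_pos: [560.7, -81.0, 199.4]
orientation: [-2.405, -2.019, 0.001]
ft_force: [0.0, 0.8, -0.5]
width: 34.2
grasp_force: 30.0
```

jog_arm(
  commands=[
    [-1,[0.15,0,0],[0,0,0]],
    [-1,[0.2,0,0],[0,0,0]],
    [-1,[0.2,0,0],[0,0,0]],
    [-1,[0.2,0,0],[0,0,0]],
    [-1,[0.18,0,0],[0,0,0]],
    [-1,[0,0,0],[0,0,0]],
    [-1,[0,0,0],[0,0,0]],
  ],
)

```text
t: 17.5
ee_pos: [577.1, 11.2, 199.4]
orientation: [-2.404, -2.021, 0.002]
ft_force: [0.7, -0.6, 0.1]
width: 34.6
grasp_force: 30.0
```

```bash
python3 s.py; python3 - <<'E'
from h import *
d=get_image("scene");W=world(d);cv2.imwrite("pics/s2.png",cv2.resize(d["image"][100:340,140:480],None,fx=2,fy=2));z=W[...,2]
I=d["image"].astype(int)
m=(np.hypot(W[...,0]-578,W[...,1]-10)<22)&(z>20);p=W[m]
print(len(p),p[:,2].min(),p.mean(0))
for lo in range(100,190,15):
    q=p[(p[:,2]>lo)&(p[:,2]<lo+15)]
    if len(q):print(lo,len(q),q.mean(0).round(1))
E
```

```text
17.5 [577.1  11.2 199.4] yh -9.89 tilt 0.07 F [ 0.69 -0.58  0.08] M [-0.092 -0.078  0.046] w 34.6 g 30.0 q6 0.172 tq6 0.047
1062 111.95152274709233 [578.73566042  19.30770795 194.74029481]
100 10 [576.   20.  113.9]
115 89 [574.2  20.1 122.9]
130 91 [573.   19.5 137.3]
145 103 [573.   20.1 152.5]
160 107 [572.5  20.2 167.8]
175 95 [573.   21.8 182.4]
```

View pics/s2.png

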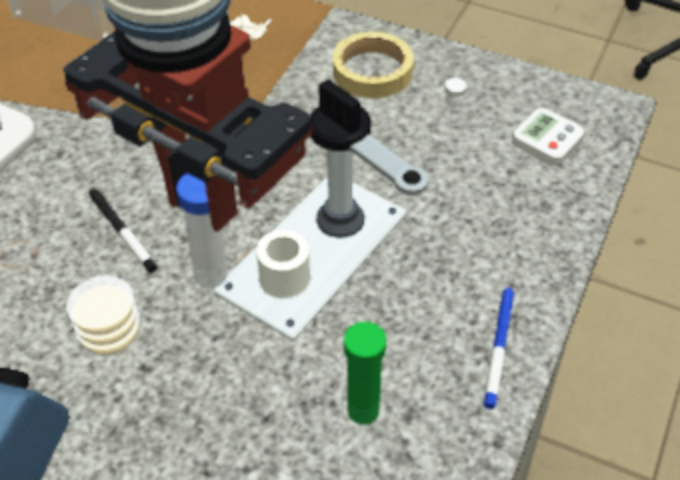

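The view shows the tube hanging upright in the fingers with its foot at about z=112 mm, the socket empty and the arm open. I lower it.

jog_arm(
  commands=[
    [-1,[0,0,0.2],[0,0,0]],
    [-1,[0,0,0.25],[0,0,0]],
    [-1,[0,0,0.25],[0,0,0]],
    [-1,[0,0,0.2],[0,0,0]],
    [-1,[0,0,0.12],[0,0,0]],
    [-1,[0,0,0.04],[0,0,0]],
    [-1,[0,0,0],[0,0,0]],
    [-1,[0,0,0],[0,0,0]],
    [-1,[0,0,0],[0,0,0]],
  ],
)

```text
t: 18.45
ee_pos: [578.2, 10.4, 95.1]
orientation: [2.405, 2.019, 0.002]
ft_force: [0.3, 0.6, -0.4]
width: 34.7
grasp_force: 30.0
```

```bash
python3 s.py
```

```text
18.45 [578.2  10.4  95.1] yh -9.98 tilt 0.11 F [ 0.26  0.62 -0.41] M [ 0.017 -0.085  0.053] w 34.7 g 30.0 q6 0.172 tq6 -0.0
```

jog_arm(
  commands=[
    [-1,[0,0,0.03],[0,0,0]],
    [-1,[0,0,0.02],[0,0,0]],
    [-1,[0,0,0.01],[0,0,0]],
    [-1,[0,0,0],[0,0,0]],
    [-1,[0,0,0],[0,0,0]],
    [-1,[0,0,0],[0,0,0]],
  ],
)

```text
t: 19.05
ee_pos: [577.5, 10.5, 88.1]
orientation: [2.406, 2.02, 0.0]
ft_force: [0.7, 0.6, 0.1]
width: 34.6
grasp_force: 30.0
```

```bash
python3 s.py
```

```text
19.05 [577.5  10.5  88.1] yh -9.97 tilt 0.0 F [0.7  0.61 0.06] M [-0.078 -0.085 -0.015] w 34.6 g 30.0 q6 0.172 tq6 -0.0
```

jog_arm(
  commands=[
    [-1,[0,0,0.01],[0,0,0]],
    [-1,[0,0,0],[0,0,0]],
    [-1,[0,0,0],[0,0,0]],
    [-1,[0,0,0],[0,0,0]],
  ],
)

```text
t: 19.45
ee_pos: [577.4, 10.4, 87.0]
orientation: [-2.406, -2.02, 0.0]
ft_force: [0.0, 0.7, -1.3]
width: 34.5
grasp_force: 30.0
```

jog_arm(
  commands=[
    [-1,[0,0,0.007],[0,0,0]],
    [-1,[0,0,0],[0,0,0]],
    [-1,[0,0,0],[0,0,0]],
    [-1,[0,0,0],[0,0,0]],
  ],
)

```text
t: 19.85
ee_pos: [577.7, 10.5, 86.9]
orientation: [2.406, 2.02, 0.001]
ft_force: [-1.2, 1.0, 5.8]
width: 34.2
grasp_force: 30.0
```

The foot is on the worktop: Fz is 5.8 N. I open, wait, and retreat straight up.

jog_arm(
  commands=[
    [1,[0,0,0],[0,0,0]],
    [1,[0,0,0],[0,0,0]],
    [1,[0,0,0],[0,0,0]],
    [1,[0,0,0],[0,0,0]],
    [1,[0,0,0],[0,0,0]],
    [1,[0,0,0],[0,0,0]],
    [1,[0,0,0],[0,0,0]],
    [1,[0,0,0],[0,0,0]],
  ],
)

```text
t: 20.65
ee_pos: [577.4, 10.5, 86.4]
orientation: [-2.406, -2.02, 0.0]
ft_force: [-0.1, -0.9, -0.8]
width: 87.6
grasp_force: 0.0
```

jog_arm(
  commands=[
    [1,[0,0,-0.1],[0,0,0]],
    [1,[0,0,-0.2],[0,0,0]],
    [1,[0,0,-0.3],[0,0,0]],
    [1,[0,0,-0.3],[0,0,0]],
    [1,[0,0,-0.3],[0,0,0]],
    [1,[0,0,-0.2],[0,0,0]],
    [1,[0,0,0],[0,0,0]],
    [1,[0,0,0],[0,0,0]],
    [1,[0,0,0],[0,0,0]],
    [1,[0,0,0],[0,0,0]],
  ],
)

```text
t: 21.65
ee_pos: [576.6, 10.5, 225.0]
orientation: [-2.405, -2.019, 0.003]
ft_force: [0.2, 0.4, 0.9]
width: 87.5
grasp_force: 0.0
```

```bash
python3 s.py; python3 - <<'E'
from h import *
d=get_image("scene");W=world(d);cv2.imwrite("pics/s3.png",cv2.resize(d["image"][100:340,140:480],None,fx=2,fy=2));z=W[...,2]
m=(np.hypot(W[...,0]-577,W[...,1]-11)<25)&(z>4)&(z<130);p=W[m]
print(len(p),p[:,2].max())
for lo in range(5,120,15):
    q=p[(p[:,2]>lo)&(p[:,2]<lo+15)]
    if len(q):print(lo,len(q),q.mean(0).round(1))
q=p[p[:,2]>113];print(cv2.minEnclosingCircle(q[:,:2].astype(np.float32)))
E
```

```text
21.65 [576.6  10.5 225. ] yh -9.97 tilt 0.14 F [0.24 0.44 0.88] M [-0.073 -0.053  0.022] w 87.5 g 0.0 q6 0.172 tq6 -0.0
832 118.31244649642747
5 69 [574.7  18.6  12.4]
20 76 [574.4  18.9  27.8]
35 75 [574.7  19.2  42.9]
50 81 [574.6  19.2  57.6]
65 85 [574.9  18.8  72.6]
80 83 [574.5  19.1  87.6]
95 76 [572.9  20.5 104.9]
110 280 [580.2  11.7 114.8]
((580.3248901367188, 10.444908142089844), 18.076520919799805)
```

View pics/s3.png

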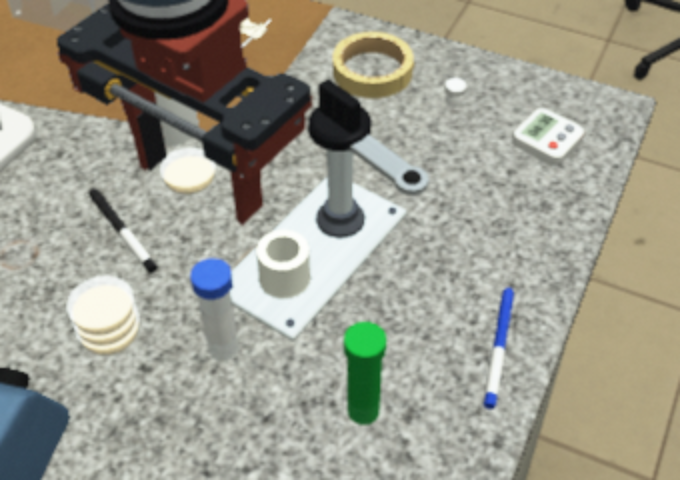

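The tube stands upright beside the holder, cap at crop pixel (212,280) and cap top at z≈115 mm. It touches nothing, and the arm is still open. Handing in.

```bash
python3 -c "
from workcell import *
print(close_job())"
```

```text
the job is handed in; nothing more can be done
None
```

The job is handed in: I broke the knob loose, pressed it to its stop at about 0.45 N m and let it go. The tube stands upright on the worktop beside the holder, the swing arm is open, and the robot is clear of everything; the hand-in returned no verdict.

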